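Roll the dibber drill-line up and lay it in the drilling cradle

TASK

The round wooden dibber lies on the plywood board with its red drill line turned away. Roll it along the board, without lifting it off, until the red line is uppermost and it lies still; then lift it and lay it gently (not dropped) in both V-notches of the blue drilling cradle, lengthwise and middle to middle, either way round, with the red line still on top, and let go. Do not disturb the garlic, the drink can or the pruners.

Things in the scene. Friction and masses are not known exactly. Their poses are not given: they have to be found in the camera images.
- dibber: Planting dibber, a loose round pale-wood rod, about 0.16 kg, lying on its side on the board. Straight cylinder 36 mm in diameter and 170 mm long, plus a 45 mm long blunt cone at its +x end. Origin on the rod's axis, halfway along the 170 mm cylinder; x along the axis towards the cone. Its own y and z do not follow the red line.
- red_line: The red drill line painted along the dibber (12 mm wide, 150 mm long, with a red radial tick on the flat end); a thin black line runs along the far side. It turns with the dibber. Origin and x as the dibber's; z points from the axis out to the middle of the red line, so z up means red line uppermost. At the start it is 1.1 rad or more off straight up.
- board: Flat plywood board fixed to the table, 280 mm (x) by 260 mm (y), 18 mm thick, no rim. Origin at the centre of its underside. The dibber lies within 0.3 rad of parallel to its x axis, so it rolls along y; its axis is 18 mm above the board's top.
- cradle: Drilling cradle fixed to the table: dark wooden base 240 mm (x) by 100 mm (y) by 18 mm, with two blue V-notched blocks 25 mm thick at x = -55 and +55 mm (85 mm free between them). Each notch is a 90 degree V, 62 mm wide at its top, which is 65 mm above the table; its bottom is at 34 mm. Blocks 86 mm wide. Origin at the centre of the base's underside; the notches run along x.
- cradle_seat (a point): Point on the axis of the seated dibber, midway between the two notches, 59.5 mm above the table; axes as the cradle's (x along the notches).
- garlic_near: Garlic bulb standing between board and cradle, near the robot: 52 mm wide, 62 mm tall. Origin at the centre of its underside.
- garlic_far: Garlic bulb standing beyond the board and cradle: 52 mm wide, 62 mm tall. Origin at the centre of its underside.
- drink_can: Blue and yellow drink can, upright, 62 mm wide, 115 mm tall. Origin at the centre of its underside.
- pruners: Red-handled pruning shears lying flat, 200 mm long, 66 mm wide, 18 mm high. Origin near the pivot, on the table; x towards the blades.
Mind the look-alikes: they are no part of the job. What is shaped like the dibber but purple or turquoise is not meant.

How it is judged:
By the outcome, as a careful person would: the job done as asked, in the order asked, and still so for the second after the job is handed in, with the robot touching nothing.
It also fails if it takes over 72 s, if anything falls off the work surface, if the arm or the gripper's body presses on something with over 40 N, if the wrist force passes 120 N, or if a joint passes its speed limit or range.

ROBOT

A 6-joint arm with a two-finger parallel gripper is mounted at the origin on the work surface. World frame = base frame: x ahead of the robot, y to its left, z up, the work surface at z = 0. Lengths are in m, angles in rad, forces in N, time in s.
With the tool pointing down it reaches from about 0.35 to 0.975 m from the base axis. Payload 4.9 kg.
Tool frame: the origin (TCP) lies at the very end of the fingers, on their centre line; the grasp point (between the pads) lies 19 mm behind it; z points along the fingers, y is the line along which they close (so a half turn about z gives the same grasp; the last joint's range is limited). The gripper opens to 85 mm and grips with 20 to 120 N. Pads are 22 mm wide; open, the fingers measure 114 mm over their backs; the gripper's body (76 mm by 85 mm) begins 54 mm behind the grasp point. The pads swing forward as they close: fully open they stand 13 mm farther back than shut.
Start: joints at [-1.299, 0.053, 1.613, -0, 1.476, -0.119], TCP at [0.238, -0.578, 0.231] pointing down, gripper open.
Joint ranges: [-3.01, 3.01], [-1.01, 2.22], [0.06, 2.58], [-1.02, 4.17], [0.09, 2.62], [-3.14, 3.14]. Speed limits (rad/s): [2.57, 2.57, 3.14, 3.14, 3.14, 3.14].

INTERFACE

Orientations are given as a unit quaternion [w, x, y, z].
In Python, from plant import manip gives the robot as it stands.
- The arm moves only by the shell command python3 -m pendant 'ROWS'. ROWS is JSON, a list of rows, each a list of 3 entries, a list of its own where there are three numbers: the opening, from 0 (shut) to 1 (fully open), then the shift along the tool's x, y, z in units of 12 cm (1.0 is 12 cm), then the turn about the tool's z in units of pi rad (1.0 is pi rad). In form: [[gripper, [dx, dy, dz], roll], ...]. A call has 1 to 10 rows; each row is the pose to reach, as a shift and turn from the pose commanded when the call began, along the tool's axes at that moment, turning the shorter way round; what a row does not reach only later rows make up. A row lasts 1/10 s, in which the tool goes at most 50 mm and 8.59 degrees, less where a joint would pass 70% of its speed; a pose out of reach is approached as far as the arm can. A call with a number of a shift or a turn outside -1 to 1 is refused whole. A call with a gripper value outside its range is refused whole. The fingers move at their own pace and stop on an object; the grip force is fixed at half the most. Time passes only in rows, so rows that repeat a pose let the fingers close. It gives the time, the measured TCP pose, the force, the opening and the grip force at its end, in the units of the state.
- manip.state(): the state, without advancing time (a new reading comes with each control period).
- manip.grab_frame(name): name is "scene" or "top"; returns a dict with "img" (480x640x3 uint8, red, green, blue), "fx", "fy", "cx", "cy" (pixels), "eye" and "rotation" of the camera in the world. Camera axes: x right, y down, z forward; pixel columns grow to the right and rows downward; lengths in m; the calibration is good to about 2 mm. A picture is of the moment at which its call begins. There is no depth.
- manip.job_done(): hands the job in; it is judged then, once.
The state is a dict: "time": time; "joint_pos": joint angles; "joint_vel": joint speeds; "joint_efforts": joint torques, N m; "tool_pos": TCP position; "tool_rot": TCP orientation; "contact_force": force on the tool from outside, world axes, zero at the start; "ft_torque": the same for the moment, N m; "gripper_width": opening from 0.0 (shut) to 1.0 (fully open); "grasp_force": force on a finger pad.
Only numpy, scipy, OpenCV 4.12 (cv2) and the standard library are available. Lean on these libraries where they do the work, as an engineer would, in place of code of your own. Each camera call takes 0.05 s, during which the arm holds its last target. There are 200 camera calls.

## Working session

There is one attempt and no reset: what is moved stays moved. The work goes in short steps, Python scripts to look and compute and a shell command to move; the robot and the scene stay as the last step left them, time stands still between calls to the robot, and variables do not carry over. Pictures are saved under pics/ and viewed, at most 10 in all, crops included, and the job is handed in when it is done.

```bash
mkdir -p pics
cat > h.py <<'E'
import numpy as np, cv2
from plant import manip
def grab(n,f):
    d=manip.grab_frame(n); cv2.imwrite('pics/'+f,d['img'][:,:,::-1]); np.save('pics/%s.npy'%f,d,allow_pickle=True); return d
def load(f): return np.load('pics/%s.npy'%f,allow_pickle=True).item()
def px2w(d,u,v,z):
    R=np.array(d['rotation']); e=np.array(d['eye'])
    if R.shape!=(3,3):
        from scipy.spatial.transform import Rotation as Q
        R=Q.from_quat(np.roll(R,-1)).as_matrix()
    r=R@np.array([(u-d['cx'])/d['fx'],(v-d['cy'])/d['fy'],1]); return e+r*(z-e[2])/r[2]
E
python3 - <<'E'
from h import *
for n in('top','scene'):
    d=grab(n,n+'1.png'); print(n,d['fx'],d['cx'],d['eye'],d['rotation'])
print(manip.state())
E
```

```text
top 548.3493875831203 315.3430847441189 [0.43232729 0.13827777 1.15363466] [ 0.02552567 -0.70548077  0.70714617 -0.03987011]
scene 442.72926121076347 323.89581179465756 [ 1.09660929 -0.02714249  0.91247332] [-0.23369101  0.7713364   0.56520643 -0.17598399]
{'time': 0.1, 'joint_pos': array([-1.29900349e+00,  5.32639334e-02,  1.61417918e+00,  9.55850918e-06,
        1.47602463e+00, -1.18999456e-01]), 'joint_vel': array([-0.00023446, -0.00183196, -0.00214101, -0.00043893,  0.00074327,
        0.00041492]), 'joint_efforts': array([ 2.77374471e-05, -3.94901204e+01, -3.71364069e+01, -2.51334143e-05,
        3.88001004e-03,  2.69553681e-05]), 'tool_pos': array([ 0.23792221, -0.5773163 ,  0.23018922]), 'tool_rot': array([-9.35176415e-04,  9.80970490e-01,  1.94154625e-01, -6.68124040e-05]), 'contact_force': array([ 0.33208691,  0.17039758, -0.41725204]), 'ft_torque': array([-0.03452609,  0.04253453, -0.01363591]), 'grasp_force': 0.0, 'gripper_width': 1.0028294776041702}
```

View pics/top1.png

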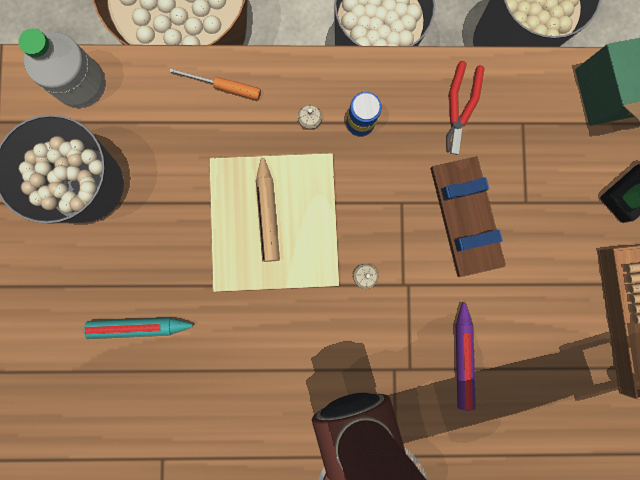

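View pics/scene1.png

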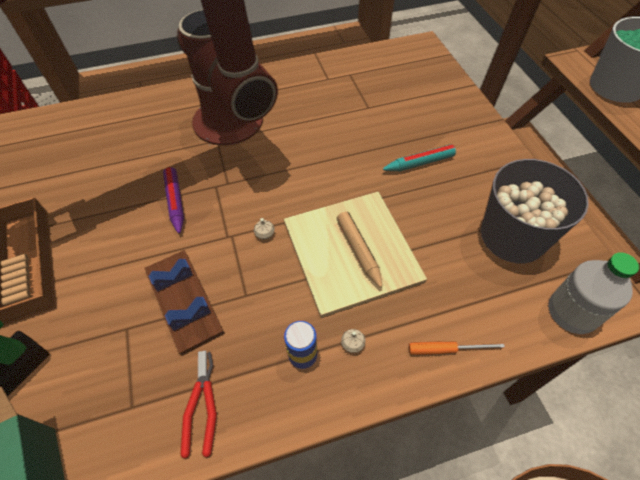

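Candidates: the pale rod on the board (top 269,210), purple (465,355) and turquoise (138,328). I choose the pale wood rod on the board and check it in one crop.

Run:
```python
from h import *
a=cv2.imread('pics/top1.png'); b=cv2.imread('pics/scene1.png')
A=cv2.resize(a[148:298,205:345],None,fx=4,fy=4,interpolation=cv2.INTER_CUBIC)[:600]
B=cv2.resize(b[200:300,325:395],None,fx=3.4,fy=6,interpolation=cv2.INTER_CUBIC)
cv2.imwrite('pics/crop1.png',np.hstack([A,B])[:, :800])
d=load('top1.png')
def P(n,pts,z):
    w=np.array([px2w(d,u,v,z) for u,v in pts]); print(n,w[:,:2].round(4).tolist(),'mean',w.mean(0)[:2].round(4)); return w
w=P('board',[(210,157),(333,153.5),(339,286),(213,291.5)],.018)
e=P('rod',[(270.5,261),(263.5,160)],.036)
c=P('base',[(431.5,167.5),(476,156.5),(505.5,266.5),(459.5,277)],.018)
n=P('blocks',[(465.5,189),(477.5,242)],.06)
P('garlic',[(310,118),(366,276)],.04);P('can',[(366,105)],.115);P('pr',[(457,140),(480,68),(461,63)],.01)
```

```text
board [[0.6946, 0.3356], [0.7024, 0.0772], [0.4243, 0.0666], [0.4139, 0.3255]] mean [0.5588 0.2012]
rod [[0.4755, 0.2068], [0.6843, 0.2222]] mean [0.5799 0.2145]
base [[0.6726, -0.1308], [0.6964, -0.2261], [0.4635, -0.2808], [0.442, -0.1839]] mean [ 0.5686 -0.2054]
blocks [[0.6195, -0.1891], [0.5117, -0.2103]] mean [ 0.5656 -0.1997]
garlic [[0.7723, 0.1258], [0.4444, 0.013]] mean [0.6083 0.0694]
can [[0.7756, 0.0175]] mean [0.7756 0.0175]
pr [[0.7341, -0.1889], [0.8935, -0.2434], [0.9045, -0.2022]] mean [ 0.844  -0.2115]
```

View pics/crop1.png

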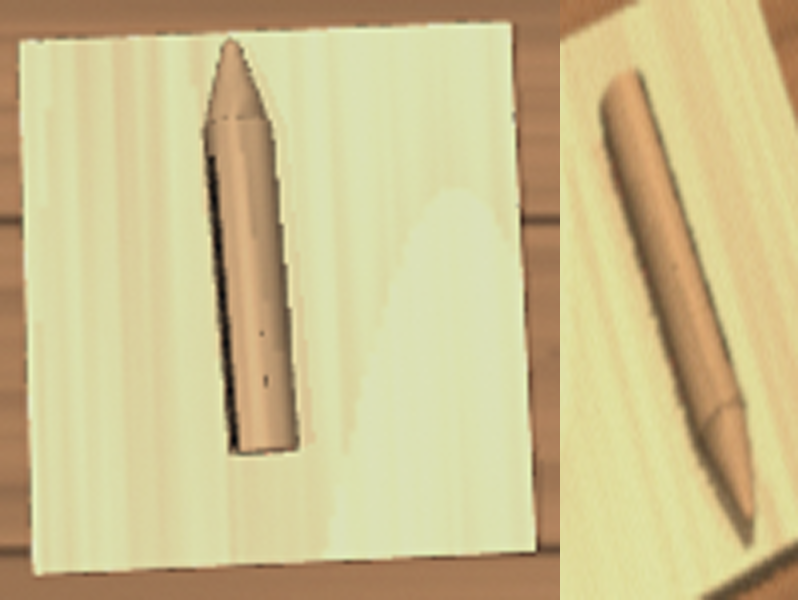

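The crop shows the pale rod with its cone pointing up the image. Tip is at top (262,158) and the flat end at (270,261). A black strip lies along its left (+y) limb and no red shows, so red is low on the -y side and the rod must roll towards +y. I move over it now.

```bash
cat >> h.py <<'E'
def go(x,y,z,psi=None):
    "shift (12cm units) and roll (pi units) to a target; psi = world angle of tool y"
    from scipy.spatial.transform import Rotation as Q
    s=manip.state(); R=Q.from_quat(np.roll(s['tool_rot'],-1)).as_matrix()
    p=np.arctan2(R[1,1],R[0,1]); 
    sh=R.T@(np.array([x,y,z])-s['tool_pos'])/.12
    r=0 if psi is None else -((psi-p+np.pi)%(2*np.pi)-np.pi)/np.pi
    print('t',round(s['time'],2),'pos',s['tool_pos'].round(4),'psi',round(p,4),'SHIFT',sh.round(3),'ROLL',round(r,4),'F',s['contact_force'].round(2),'w',round(s['gripper_width'],3),'q',s['joint_pos'].round(2))
E
python3 -m pendant '[[1,[0.4,-0.4,0],0],[1,[0.7,-0.7,0],0],[1,[1,-1,0],0],[1,[1,-1,0],0],[1,[1,-1,0],0]]'
python3 -m pendant '[[1,[0.4,-0.4,0],0],[1,[0.7,-0.7,0],0],[1,[1,-1,0],0],[1,[1,-1,0],0],[1,[1,-1,0],0]]'
python3 -c "
from h import *
go(.560,.213,.15,.074)"
```

```text
time: 0.6
tool_pos: [0.3041, -0.4192, 0.231]
tool_rot: [-0.0, 0.981, 0.196, 0.0]
contact_force: [-0.1, -0.0, -0.1]
gripper_width: 0.998
grasp_force: 0.0
time: 1.1
tool_pos: [0.3692, -0.2638, 0.2314]
tool_rot: [0.0, 0.981, 0.196, 0.0]
contact_force: [0.6, -0.3, 0.9]
gripper_width: 1.002
grasp_force: 0.0
t 1.1 pos [ 0.3692 -0.2638  0.2314] psi -1.1772 SHIFT [ 2.992 -3.06   0.677] ROLL -0.3983 F [ 0.6  -0.26  0.9 ] w 1.002 q [-0.78 -0.38  1.99 -0.    1.52  0.39]
```

```bash
python3 -m pendant '[[1,[0.4,-0.4,0],0],[1,[0.7,-0.7,0],0],[1,[1,-1,0],0],[1,[1,-1,0],0],[1,[1,-1,0],0]]' >/dev/null
python3 -m pendant '[[1,[0.4,-0.4,0],0],[1,[0.7,-0.7,0],0],[1,[1,-1,0],0],[1,[1,-1,0],0],[1,[1,-1,0],0]]' >/dev/null
python3 -m pendant '[[1,[0.4,-0.4,0],0],[1,[0.7,-0.7,0],0],[1,[1,-1,0],0],[1,[1,-1,0],0],[1,[1,-1,0],0]]' >/dev/null
python3 -m pendant '[[1,[0,0,0],-0.1],[1,[0,0,0],-0.2],[1,[0,0,0],-0.3],[1,[0,0,0],-0.398],[1,[0,0,0],-0.398],[1,[0,0,0],-0.398],[1,[0,0,0],-0.398],[1,[0,0,0],-0.398],[1,[0,0,0],-0.398]]'
python3 - <<'E'
from h import *
go(.560,.213,.10,.074)
d=load('top1.png'); I=d['img'].astype(int)
for v in (190,205,220,235,250): print(v,[tuple(I[v,u]) for u in range(254,284)][::1] if v==220 else I[v,254:284,0].tolist())
E
```

```text
time: 3.5
tool_pos: [0.5648, 0.2017, 0.2312]
tool_rot: [0.0, 0.682, 0.732, -0.001]
contact_force: [-0.8, 0.3, 0.1]
gripper_width: 1.0
grasp_force: 0.0
t 3.5 pos [0.5648 0.2017 0.2312] psi 0.0705 SHIFT [ 0.098 -0.033  1.093] ROLL -0.0011 F [-0.8   0.29  0.12] w 1.0 q [ 0.22 -0.01  1.67 -0.    1.48  0.15]
190 [221, 220, 140, 59, 65, 173, 194, 197, 199, 213, 217, 215, 197, 183, 186, 182, 173, 156, 135, 126, 227, 221, 219, 219, 220, 219, 219, 220, 220, 220]
205 [220, 220, 220, 179, 84, 27, 111, 197, 201, 200, 213, 218, 217, 200, 175, 179, 178, 170, 153, 136, 106, 133, 226, 220, 219, 220, 219, 220, 220, 220]
220 [(np.int64(220), np.int64(219), np.int64(168)), (np.int64(219), np.int64(219), np.int64(168)), (np.int64(220), np.int64(218), np.int64(166)), (np.int64(222), np.int64(219), np.int64(166)), (np.int64(220), np.int64(207), np.int64(157)), (np.int64(106), np.int64(85), np.int64(65)), (np.int64(23), np.int64(19), np.int64(16)), (np.int64(109), np.int64(90), np.int64(67)), (np.int64(199), np.int64(162), np.int64(120)), (np.int64(205), np.int64(166), np.int64(123)), (np.int64(202), np.in
[... 519 characters left out ...]
91), np.int64(69)), (np.int64(125), np.int64(112), np.int64(86)), (np.int64(226), np.int64(217), np.int64(163)), (np.int64(220), np.int64(210), np.int64(160)), (np.int64(219), np.int64(207), np.int64(156)), (np.int64(219), np.int64(217), np.int64(164)), (np.int64(219), np.int64(217), np.int64(165)), (np.int64(219), np.int64(218), np.int64(168)), (np.int64(220), np.int64(221), np.int64(170))]
235 [219, 219, 219, 220, 221, 220, 124, 35, 87, 199, 207, 204, 213, 218, 218, 216, 205, 195, 189, 175, 161, 143, 118, 123, 226, 220, 218, 218, 219, 219]
250 [220, 219, 219, 220, 220, 222, 221, 119, 71, 73, 193, 209, 207, 212, 218, 218, 217, 207, 196, 190, 183, 174, 155, 133, 123, 222, 220, 218, 218, 219]
```

Run:
```python
from h import *
d=load('top1.png')
for u,v in ((264.8,190),(267.75,220),(269.8,250),(270.5,261.3),(262.3,157.5)): print(px2w(d,u,v,.036).round(4))
```

```text
[0.6215 0.2192 0.036 ]
[0.5594 0.2128 0.036 ]
[0.4979 0.2083 0.036 ]
[0.4749 0.2068 0.036 ]
[0.6895 0.2247 0.036 ]
```

```bash
python3 -c "
from h import *
go(.5607,.2055,.065,.085)"
```

```text
t 3.5 pos [0.5648 0.2017 0.2312] psi 0.0705 SHIFT [ 0.036 -0.031  1.385] ROLL -0.0046 F [-0.8   0.29  0.12] w 1.0 q [ 0.22 -0.01  1.67 -0.    1.48  0.15]
```

```bash
python3 -m pendant '[[1,[0.03,-0.03,0.4],-0.0046],[1,[0.036,-0.031,0.8],-0.0046],[1,[0.036,-0.031,1],-0.0046],[1,[0.036,-0.031,1],-0.0046]]' 
python3 -m pendant '[[1,[0,0,0.2],0],[1,[0,0,0.385],0],[1,[0,0,0.385],0],[1,[0,0,0.385],0]]'
python3 -m pendant '[[1,[0,0,0.03],0],[1,[0,0,0.05],0],[1,[0,0,0.05],0]]'
python3 -c "
from h import *
go(.5607,.2055,.054,.085)"
```

```text
time: 3.9
tool_pos: [0.5571, 0.2054, 0.1059]
tool_rot: [-0.002, 0.678, 0.735, -0.005]
contact_force: [0.3, 0.5, -0.1]
gripper_width: 1.001
grasp_force: 0.0
time: 4.3
tool_pos: [0.5615, 0.2083, 0.0669]
tool_rot: [0.001, 0.677, 0.736, 0.001]
contact_force: [0.1, -0.9, -0.3]
gripper_width: 1.001
grasp_force: 0.0
time: 4.6
tool_pos: [0.5606, 0.2095, 0.0597]
tool_rot: [0.0, 0.677, 0.736, 0.0]
contact_force: [1.0, -0.2, -0.1]
gripper_width: 1.004
grasp_force: 0.0
t 4.6 pos [0.5606 0.2095 0.0597] psi 0.0848 SHIFT [-0.033 -0.002  0.048] ROLL -0.0001 F [ 0.95 -0.2  -0.05] w 1.004 q [ 0.23  0.15  1.81 -0.    1.18  0.15]
```

```bash
python3 -m pendant '[[1,[-0.033,0,0],0],[1,[-0.033,0,0.05],0],[1,[-0.033,0,0.07],0],[1,[-0.033,0,0.07],0]]' | grep -E "pos|force"
python3 -m pendant '[[1,[0,0,0.02],0],[1,[0,0,0.04],0],[1,[0,0,0.04],0]]' | grep -E "pos|force"
python3 -m pendant '[[1,[0,0,0.01],0],[1,[0,0,0.02],0],[1,[0,0,0.02],0]]' | grep -E "pos|force"
```

```text
tool_pos: [0.56, 0.2054, 0.0498]
contact_force: [0.1, -0.3, -0.6]
grasp_force: 0.0
tool_pos: [0.5603, 0.2055, 0.0454]
contact_force: [0.0, -0.6, -0.3]
grasp_force: 0.0
tool_pos: [0.5605, 0.2055, 0.0433]
contact_force: [0.0, 0.2, 0.1]
grasp_force: 0.0
```

```bash
python3 -m pendant '[[1,[0,0,0.01],0],[1,[0,0,0.01],0]]' | grep -E "pos|force"
```

```text
tool_pos: [0.5605, 0.2055, 0.0422]
contact_force: [-0.6, 0.4, 0.1]
grasp_force: 0.0
```

```bash
python3 -m pendant '[[1,[0,0,0.01],0],[1,[0,0,0.01],0]]' | grep -E "pos|contact_force"
python3 -m pendant '[[1,[0,0,0.005],0],[1,[0,0,0.005],0]]' | grep -E "pos|contact_force"
```

```text
tool_pos: [0.5605, 0.2056, 0.0409]
contact_force: [0.7, -0.4, 0.5]
tool_pos: [0.5606, 0.2056, 0.0408]
contact_force: [-1.2, -0.4, 2.1]
```

```bash
python3 -m pendant '[[1,[0,0,0.005],0],[1,[0,0,0.005],0]]' | grep -E "pos|contact_force"
```

```text
tool_pos: [0.5607, 0.2057, 0.0407]
contact_force: [-2.4, -0.3, 4.7]
```

```bash
python3 -m pendant '[[1,[0,0,0.004],0],[1,[0.03,0,0.005],0],[1,[0.06,0,0.005],0],[1,[0.09,0,0.005],0],[1,[0.09,0,0.005],0]]' | grep -E "pos|contact_force"
python3 -c "
from h import *
grab('scene','scene2.png')
"
```

```text
tool_pos: [0.5597, 0.217, 0.0407]
contact_force: [-4.4, 0.1, 8.5]
```

```bash
python3 -m pendant '[[1,[0.03,0,0],0],[1,[0.06,0,0],0],[1,[0.09,0,0],0],[1,[0.12,0,0],0],[1,[0.15,0,0],0],[1,[0.17,0,0],0],[1,[0.17,0,0],0],[1,[0.17,0,0],0]]' | grep -E "pos|contact_force"
python3 -c "
from h import *
d=grab('scene','scene3.png')
I=cv2.imread('pics/scene3.png')[150:310,270:440]
J=cv2.imread('pics/scene2.png')[150:310,270:440]
cv2.imwrite('pics/c3.png',cv2.resize(np.hstack([J,I]),(800,380),interpolation=cv2.INTER_CUBIC))
"
```

```text
tool_pos: [0.558, 0.2372, 0.0406]
contact_force: [-4.4, -0.1, 8.2]
```

View pics/c3.png

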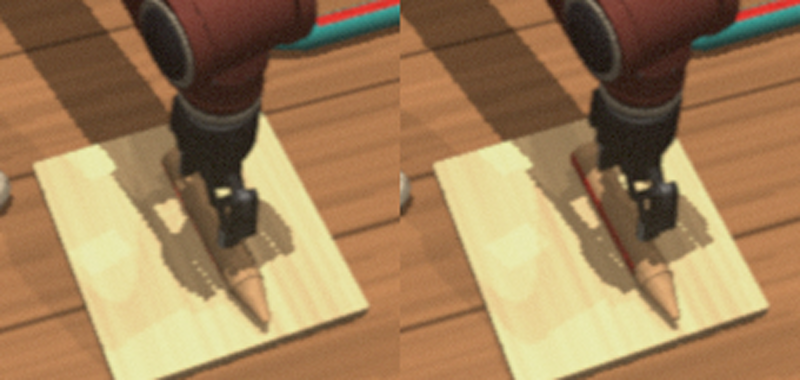

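Both halves show the rod still under the fingers. On the right, after the stroke, red shows along the -y limb near (605,215). Now the second stroke.

```bash
python3 -m pendant '[[1,[0,0,-0.03],0],[1,[0,0,-0.08],0],[1,[-0.07,0,-0.08],0],[1,[-0.135,0,-0.08],0],[1,[-0.135,0,-0.08],0],[1,[-0.135,0,-0.04],0],[1,[-0.135,0,-0.015],0],[1,[-0.135,0,-0.015],0]]' | grep -E "pos|contact_force"
python3 -m pendant '[[1,[0,0,0.006],0],[1,[0,0,0.012],0],[1,[0,0,0.012],0]]' | grep -E "pos|contact_force"
```

```text
tool_pos: [0.5592, 0.2205, 0.0408]
contact_force: [-0.1, 0.2, 0.8]
tool_pos: [0.5593, 0.2208, 0.0406]
contact_force: [-3.7, -0.7, 7.2]
```

```bash
python3 -m pendant '[[1,[0.03,0,0.002],0],[1,[0.06,0,0.002],0],[1,[0.09,0,0.002],0],[1,[0.12,0,0.002],0],[1,[0.15,0,0.002],0],[1,[0.18,0,0.002],0],[1,[0.21,0,0.002],0],[1,[0.24,0,0.002],0],[1,[0.25,0,0.002],0],[1,[0.25,0,0.002],0]]' | grep -E "pos|contact_force"
python3 -m pendant '[[1,[0,0,-0.03],0],[1,[0,0,-0.1],0],[1,[0,0,-0.3],0],[1,[0,0,-0.5],0],[1,[-1,0,-0.7],0],[1,[-1,0,-0.7],0],[1,[-1,0,-0.7],0],[1,[-1,0,-0.7],0]]' | grep -E "pos|contact_force"
python3 -c "
from h import *
d=grab('top','top4.png');grab('scene','scene4.png')
I=cv2.resize(cv2.imread('pics/top4.png')[148:298,205:345],None,fx=4,fy=4,interpolation=cv2.INTER_CUBIC)
J=cv2.resize(cv2.imread('pics/scene4.png')[200:300,325:395],(240,600),interpolation=cv2.INTER_CUBIC)
cv2.imwrite('pics/c4.png',np.hstack([I,J]))
"
```

```text
tool_pos: [0.5567, 0.2512, 0.0407]
contact_force: [-5.1, 0.3, 8.1]
tool_pos: [0.568, 0.1283, 0.1248]
contact_force: [0.2, 0.5, -1.2]
```

View pics/c4.png

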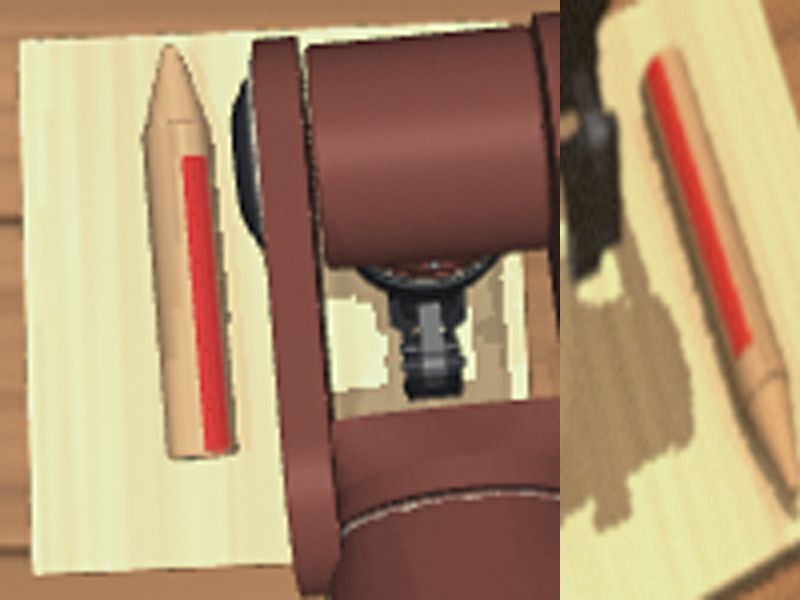

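The rod lies on the board at left and is steady. Red runs from crop (195,158) to (217,452), now visible and up but still right of centre (-y side). I measure the remaining angle.

```bash
cat >> h.py <<'E'
def meas(f,u0,u1,rows,zax=.036,bg=.92):
    d=load(f); I=d['img'].astype(float); C=[];A=[]
    for v in rows:
        r=I[v,u0:u1]; rat=r[:,1]/r[:,0]; x=np.arange(u0,u1)
        def edges(val,th,seed):   # sub-pixel crossings around seed, val<th inside
            a=seed
            while val[a-1]<th: a-=1
            b=seed
            while val[b+1]<th: b+=1
            return x[a]-(th-val[a])/(val[a-1]-val[a]), x[b]+(th-val[b])/(val[b+1]-val[b])
        s=int(np.argmin(rat)); L,Rr=edges(rat,bg,s); l,rr=edges(rat,.5,s)
        c,h=(L+Rr)/2,(Rr-L)/2
        w=px2w(d,c,v,zax); tilt=np.arctan2(w[1]-d['eye'][1],d['eye'][2]-zax)
        A.append((np.arcsin(np.clip((l-c)/h,-1,1))+np.arcsin(np.clip((rr-c)/h,-1,1)))/2+tilt); C.append([*w[:2],h])
    C=np.array(C); k=np.polyfit(C[:,0],C[:,1],1); 
    print('angle toward -y: mean %.3f sd %.3f'%(np.mean(A),np.std(A)),'axis angle %.4f'%np.arctan(k[0]),'y at .56: %.4f'%np.polyval(k,.56),'halfwidth px %.2f'%C[:,2].mean())
    return C,A
E
python3 -c "
from h import *
C,A=meas('top4.png',232,268,range(192,256,4)); print(np.round(A,2))
d=load('top4.png'); print(px2w(d,255,262.5,.036),px2w(d,247,159.5,.036))
go(.56,.23,.1,.085)"
```

```text
angle toward -y: mean 0.515 sd 0.031 axis angle 0.0867 y at .56: 0.2447 halfwidth px 9.29
[0.54 0.51 0.55 0.56 0.51 0.54 0.47 0.48 0.54 0.47 0.48 0.51 0.55 0.47
 0.5  0.55]
[0.47249294 0.23826398 0.036     ] [0.68525927 0.25622782 0.036     ]
t 10.8 pos [0.567  0.1308 0.1236] psi 0.0836 SHIFT [0.829 0.011 0.197] ROLL -0.0004 F [0.14 0.76 0.1 ] w 1.002 q [0.1  0.04 1.81 0.   1.29 0.01]
```

```bash
python3 -m pendant '[[1,[0.4,0.05,0.1],0],[1,[0.8,0.08,0.3],0],[1,[0.9,0.08,0.35],0],[1,[0.9,0.08,0.35],0],[1,[0.9,0.08,0.35],0]]' | grep -E "pos|contact_force"
python3 -c "
from h import *
go(.5574,.2395,.0415,.0867)"
```

```text
tool_pos: [0.5669, 0.2397, 0.081]
contact_force: [0.7, -0.6, 0.4]
t 11.3 pos [0.5669 0.2397 0.081 ] psi 0.0866 SHIFT [ 0.005 -0.078  0.33 ] ROLL -0.0 F [ 0.69 -0.58  0.39] w 0.998 q [ 0.28  0.17  1.75 -0.    1.22  0.19]
```

```bash
python3 -m pendant '[[1,[0.005,-0.07,0.1],0],[1,[0.005,-0.07,0.2],0],[1,[0.005,-0.07,0.28],0],[1,[0.005,-0.07,0.31],0],[1,[0.005,-0.07,0.325],0],[1,[0.005,-0.07,0.325],0]]' | grep -E "pos|contact_force"
python3 -m pendant '[[1,[0,0,0.01],0],[1,[0,0,0.01],0],[1,[0,0,0.01],0]]' | grep -E "pos|contact_force"
```

```text
tool_pos: [0.559, 0.2389, 0.0422]
contact_force: [-0.1, -0.4, 0.2]
tool_pos: [0.5592, 0.2393, 0.0416]
contact_force: [-1.0, 1.1, 0.3]
```

```bash
python3 -m pendant '[[1,[0,0,0.007],0],[1,[0,0,0.012],0],[1,[0,0,0.012],0]]' | grep -E "pos|contact_force"
```

```text
tool_pos: [0.5593, 0.2394, 0.0407]
contact_force: [-2.9, 0.6, 5.1]
```

Roll 18.5 mm of tool travel (0.154).

```bash
python3 -m pendant '[[1,[0,0,0.004],0],[1,[0.03,0,0.004],0],[1,[0.06,0,0.004],0],[1,[0.09,0,0.004],0],[1,[0.12,0,0.004],0],[1,[0.154,0,0.004],0],[1,[0.154,0,0.004],0],[1,[0.154,0,0.004],0]]' | grep -E "pos|contact_force"
python3 -m pendant '[[1,[0,0,-0.03],0],[1,[0,0,-0.1],0],[1,[0,0,-0.3],0],[1,[0,0,-0.5],0],[1,[-1,0,-0.7],0],[1,[-1,0,-0.7],0],[1,[-1,0,-0.7],0],[1,[-1,0,-0.7],0]]' | grep -E "pos|contact_force"
python3 -c "
from h import *
d=grab('top','top5.png');grab('scene','scene5.png')
C,A=meas('top5.png',226,264,range(192,256,4)); print(np.round(A,2))
I=cv2.resize(cv2.imread('pics/top5.png')[148:298,205:345],None,fx=4,fy=4,interpolation=cv2.INTER_CUBIC)
J=cv2.resize(cv2.imread('pics/scene5.png')[200:300,325:395],(240,600),interpolation=cv2.INTER_CUBIC)
cv2.imwrite('pics/c5.png',np.hstack([I,J]))
"
```

```text
tool_pos: [0.5577, 0.2581, 0.0407]
contact_force: [-3.6, -0.1, 7.4]
tool_pos: [0.5686, 0.1354, 0.1247]
contact_force: [0.5, 0.3, -0.8]
angle toward -y: mean -0.011 sd 0.041 axis angle 0.0847 y at .56: 0.2539 halfwidth px 9.43
[-0.11  0.01  0.03  0.01  0.03  0.02 -0.    0.02 -0.04 -0.01  0.01 -0.11
 -0.   -0.   -0.01 -0.01]
```

View pics/c5.png

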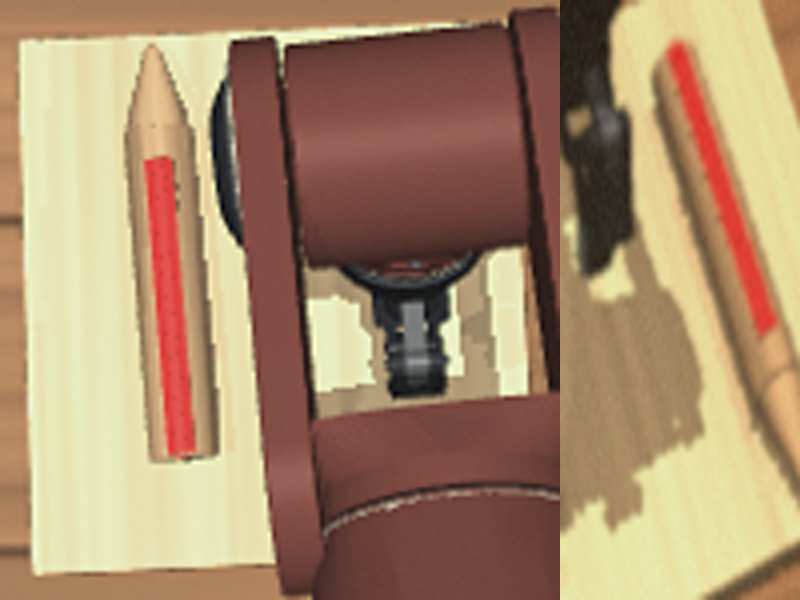

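The rod lies with red on top: crop (158,158) to (180,455), measured within 0.02 rad of vertical. The scene view agrees. Now I turn 90° for the grasp.

```bash
python3 -m pendant '[[1,[0,0,0],0.25],[1,[0,0,0],0.5],[1,[0,0,0],0.5],[1,[0,0,0],0.5],[1,[0,0,0],0.5],[1,[0,0,0],0.5],[1,[0,0,0],0.5],[1,[0,0,0],0.5],[1,[0,0,0],0.5],[1,[0,0,0],0.5]]' >/dev/null
python3 -m pendant '[[1,[0,0,0],0.05],[1,[0,0,0],0.05]]' >/dev/null
python3 -c "
from h import *
go(.5566,.2536,.1,-1.486)"
```

```text
t 15.4 pos [0.567  0.1394 0.1227] psi -1.5705 SHIFT [-0.086 -0.952  0.189] ROLL -0.0269 F [-0.47 -0.72 -0.79] w 0.997 q [0.11 0.05 1.81 0.   1.29 1.68]
```

```bash
python3 -m pendant '[[1,[-0.086,-0.4,0],-0.027],[1,[-0.086,-0.8,0],-0.027],[1,[-0.086,-0.952,0.1],-0.027],[1,[-0.086,-0.952,0.18],-0.027],[1,[-0.086,-0.952,0.18],-0.027],[1,[-0.086,-0.952,0.18],-0.027]]' >/dev/null
python3 -c "
from h import *
go(.5566,.2536,.0185,-1.486)"
```

```text
t 16.0 pos [0.5569 0.2512 0.1007] psi -1.4874 SHIFT [ 0.    -0.021  0.685] ROLL -0.0004 F [ 0.01 -0.17  0.24] w 0.998 q [ 0.3   0.13  1.75 -0.    1.26  1.79]
```

```bash
python3 -m pendant '[[1,[0,0,0.02],0],[1,[0,0,0.02],0],[1,[0,0,0.02],0]]' |grep pos
python3 -c "
from h import *
go(.5566,.2536,.0185,-1.486)"
```

```text
tool_pos: [0.5577, 0.2516, 0.0996]
t 16.3 pos [0.5577 0.2516 0.0996] psi -1.4883 SHIFT [-0.008 -0.017  0.676] ROLL -0.0007 F [-1.16  0.98  0.6 ] w 1.0 q [ 0.3   0.14  1.75 -0.    1.25  1.79]
```

```bash
python3 -m pendant '[[1,[-0.008,-0.017,0.2],0],[1,[-0.008,-0.017,0.4],0],[1,[-0.008,-0.017,0.55],0],[1,[-0.008,-0.017,0.65],0],[1,[-0.008,-0.017,0.676],0],[1,[-0.008,-0.017,0.676],0],[1,[-0.008,-0.017,0.676],0]]' | grep -E "pos|force"
python3 -m pendant '[[0.55,[0,0,0],0],[0.55,[0,0,0],0],[0.55,[0,0,0],0],[0.5,[0,0,0],0],[0.5,[0,0,0],0],[0.5,[0,0,0],0]]'
python3 -c "
from h import *
go(.5566,.2536,.0185,-1.486)"
```

```text
tool_pos: [0.5572, 0.2545, 0.0195]
contact_force: [0.3, 1.0, -0.4]
grasp_force: 0.0
time: 17.6
tool_pos: [0.5562, 0.2542, 0.0182]
tool_rot: [0.0, 0.999, 0.042, -0.0]
contact_force: [1.3, -0.4, -0.5]
gripper_width: 0.5
grasp_force: 0.0
t 17.6 pos [0.5562 0.2542 0.0182] psi -1.4874 SHIFT [ 0.003  0.005 -0.003] ROLL -0.0005 F [ 1.33 -0.45 -0.48] w 0.5 q [ 0.31  0.24  1.79 -0.    1.11  1.79]
```

```bash
python3 -m pendant '[[0.46,[0,0.005,0],0],[0.46,[0,0.005,0],0],[0.46,[0,0.005,0],0]]' |grep -E "pos|force|width"
python3 -m pendant '[[0.44,[0,0,0],0],[0.44,[0,0,0],0]]' |grep -E "pos|force|width"
python3 -c "
from h import *
d=grab('scene','scene6.png')
cv2.imwrite('pics/c6.png',cv2.resize(d['img'][190:290,320:420,::-1],(600,600),interpolation=cv2.INTER_CUBIC))"
```

```text
tool_pos: [0.5563, 0.2536, 0.0182]
contact_force: [-0.3, -0.3, 0.3]
gripper_width: 0.465
grasp_force: 0.0
tool_pos: [0.5563, 0.2536, 0.0182]
contact_force: [0.5, 0.5, 1.3]
gripper_width: 0.443
grasp_force: 0.0
```

View pics/c6.png

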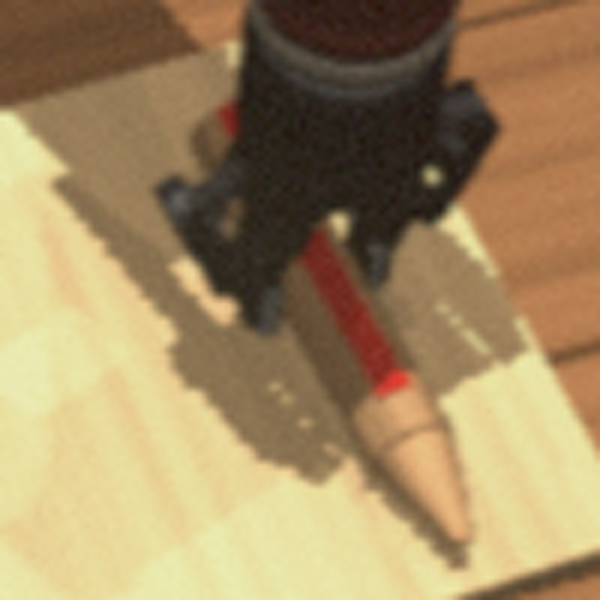

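The fingers straddle the rod, left finger at (265,310) and right at (375,265). Red is still on top, from (310,240) to (395,385). Closing and lifting slightly.

```bash
python3 -m pendant '[[0.42,[0,0,0],0],[0.4,[0,0,0],0],[0.3,[0,0,0],0],[0.2,[0,0,0],0],[0.2,[0,0,0],0],[0.2,[0,0,0],0]]' |grep -E "pos|force|width"
python3 -m pendant '[[0.2,[0,0,-0.1],0],[0.2,[0,0,-0.3],0],[0.2,[0,0,-0.6],0],[0.2,[0,0,-0.9],0],[0.2,[0,0,-0.9],0],[0.2,[0,0,-0.9],0]]' |grep -E "pos|force|width"
python3 -c "
from h import *
d=grab('scene','scene7.png');e=grab('top','top7.png')
cv2.imwrite('pics/c7.png',np.hstack([cv2.resize(d['img'][150:280,320:440,::-1],(400,433),interpolation=cv2.INTER_CUBIC),cv2.resize(e['img'][138:268,190:310,::-1],(400,433),interpolation=cv2.INTER_CUBIC)]))
go(.5,.0,.2,.228-1.571)"
```

```text
tool_pos: [0.5565, 0.2537, 0.0185]
contact_force: [-1.0, 0.5, 2.8]
gripper_width: 0.407
grasp_force: 59.5
tool_pos: [0.5567, 0.2536, 0.1271]
contact_force: [-1.4, -0.3, -3.9]
gripper_width: 0.404
grasp_force: 59.9
t 19.45 pos [0.555  0.2531 0.1241] psi -1.4875 SHIFT [-0.634  2.064 -0.629] ROLL -0.046 F [-0.38  0.12 -1.52] w 0.393 q [ 0.31  0.11  1.74 -0.    1.3   1.79]
```

View pics/c7.png

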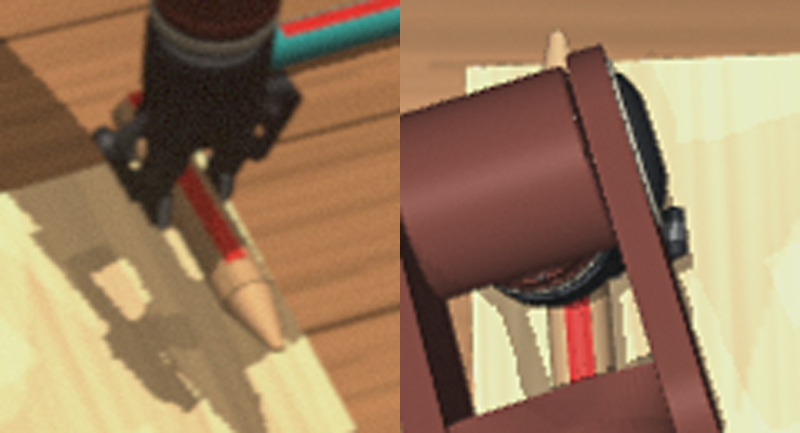

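The rod is gripped at its middle and lifted level. Red is on top in both views: scene crop (210,210), top crop (580,345). Next I fit the cradle pose from its blue blocks and check the held angle.

```bash
cat > fit.py <<'E'
from h import *
from scipy.optimize import minimize
from scipy.spatial.transform import Rotation as Q
def fit(f,box):
    d=load(f); u0,u1,v0,v1=box; S=6
    R=Q.from_quat(np.roll(d['rotation'],-1)).as_matrix(); e=np.array(d['eye'])
    I=d['img'].astype(np.float32)[v0:v1,u0:u1]
    I=cv2.resize(I,None,fx=S,fy=S,interpolation=cv2.INTER_CUBIC)
    M=((I[...,2]-I[...,0])>5).astype(np.uint8)
    def ren(p):
        x,y,a=p; c,s=np.cos(a),np.sin(a); o=np.zeros_like(M)
        for bx in(-.055,.055):
            P=np.array([[bx+i*.0125,j*.043,z] for i in(-1,1) for j in(-1,1) for z in(.018,.065)])
            W=np.c_[x+c*P[:,0]-s*P[:,1],y+s*P[:,0]+c*P[:,1],P[:,2]]; k=(W-e)@R
            uv=np.c_[k[:,0]/k[:,2]*d['fx']+d['cx']-u0+.5,k[:,1]/k[:,2]*d['fy']+d['cy']-v0+.5]*S-.5
            cv2.fillConvexPoly(o,cv2.convexHull((uv*16).round().astype(np.int32)),1,shift=4)
        return o
    cost=lambda p:1-(ren(p)&M).sum()/(ren(p)|M).sum()
    r=minimize(cost,[.567,-.203,.228],method='Nelder-Mead',options=dict(initial_simplex=[[.567,-.203,.228],[.573,-.203,.228],[.567,-.197,.228],[.567,-.203,.25]],xatol=1e-5))
    print(f,r.x.round(4),r.fun)
fit('top1.png',(420,520,150,285)); fit('scene1.png',(135,235,240,350))
C,A=meas('top7.png',226,264,range(230,246,3),zax=.142); print(C.round(4),np.round(A,2))
d=load('top7.png'); print(px2w(d,237.1,147.9,.142))
E
python3 fit.py
```

```text
top1.png [ 0.5705 -0.2047  0.2273] 0.10043483767467387
scene1.png [ 0.5716 -0.2046  0.2256] 0.27506926932536346
angle toward -y: mean -0.097 sd 0.012 axis angle 0.0847 y at .56: 0.2507 halfwidth px 11.35
[[ 0.5288  0.248  11.3874]
 [ 0.5232  0.2478 11.3115]
 [ 0.5176  0.2473 11.0775]
 [ 0.5121  0.2462 11.5275]
 [ 0.5065  0.246  11.3992]
 [ 0.501   0.246  11.377 ]] [-0.1  -0.09 -0.09 -0.11 -0.11 -0.08]
[0.68334939 0.26373377 0.142     ]
```

```bash
python3 -m pendant '[[0.2,[0,0.1,-0.15],0],[0.2,[0,0.3,-0.3],0],[0.2,[0,0.55,-0.4],0],[0.2,[0,0.8,-0.4],0],[0.2,[0,0.95,-0.4],0],[0.2,[0,0.95,-0.4],0]]' |grep -E "pos|width"
python3 -m pendant '[[0.2,[0,0.1,0],0],[0.2,[0,0.3,0],0],[0.2,[0,0.55,0],0],[0.2,[0,0.8,0],0],[0.2,[0,0.95,0],0],[0.2,[0,0.95,0],0]]' |grep -E "pos|width"
python3 -m pendant '[[0.2,[0,0.1,0],0],[0.2,[0,0.3,0],0],[0.2,[0,0.55,0],0],[0.2,[0,0.8,0],0],[0.2,[0,0.95,0],0],[0.2,[0,0.95,0],0]]' |grep -E "pos|width"
python3 -c "
from h import *
go(.5718,-.2045,.12,.227-1.5708)"
```

```text
tool_pos: [0.5657, 0.1372, 0.1742]
gripper_width: 0.4
tool_pos: [0.5753, 0.0245, 0.174]
gripper_width: 0.406
tool_pos: [0.5849, -0.0887, 0.1742]
gripper_width: 0.398
t 21.25 pos [ 0.5849 -0.0887  0.1742] psi -1.4893 SHIFT [-0.188  0.953  0.451] ROLL -0.0463 F [-0.02 -0.01 -2.04] w 0.398 q [-0.28  0.02  1.75 -0.    1.38  1.21]
```

```bash
python3 -m pendant '[[0.2,[-0.02,0.1,0],-0.01],[0.2,[-0.06,0.3,0],-0.02],[0.2,[-0.1,0.55,0],-0.03],[0.2,[-0.15,0.8,0],-0.04],[0.2,[-0.188,0.953,0],-0.0463],[0.2,[-0.188,0.953,0],-0.0463],[0.2,[-0.188,0.953,0],-0.0463],[0.2,[-0.188,0.953,0],-0.0463]]' |grep -E "pos|width"
python3 -c "
from h import *
grab('top','top8.png')
d=grab('scene','scene8.png')
cv2.imwrite('pics/c8.png',np.hstack([cv2.resize(d['img'][200:360,110:270,::-1],(400,400),interpolation=cv2.INTER_CUBIC),cv2.resize(cv2.imread('pics/top8.png')[130:290,400:560],(400,400),interpolation=cv2.INTER_CUBIC)]))
go(.5718,-.2045,.06,.227-1.5708)"
```

```text
tool_pos: [0.572, -0.2016, 0.174]
gripper_width: 0.403
t 22.15 pos [ 0.572  -0.2018  0.1742] psi -1.3405 SHIFT [-0.007  0.022  0.951] ROLL 0.001 F [ 0.09 -0.58 -1.37] w 0.403 q [-0.46  0.05  1.71  0.    1.38  0.88]
```

View pics/c8.png

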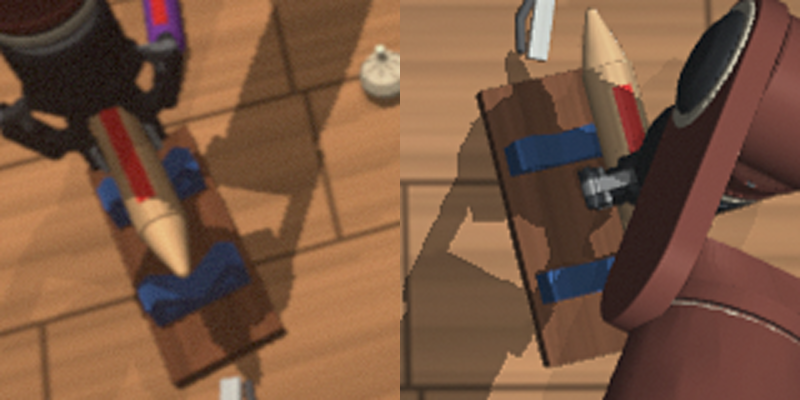

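The rod is level above the cradle with red on top: scene crop (130,160), top crop (625,110), tip (592,12). Descending.

```bash
python3 -c "
from h import *
t=px2w(load('top8.png'),476.8,134.8,.1915); print(t-[.13*np.cos(.23),.13*np.sin(.23),0])"
python3 -m pendant '[[0.2,[-0.007,0.022,0.1],0.001],[0.2,[-0.007,0.022,0.3],0.001],[0.2,[-0.007,0.022,0.55],0.001],[0.2,[-0.007,0.022,0.75],0.001],[0.2,[-0.007,0.022,0.9],0.001],[0.2,[-0.007,0.022,0.95],0.001],[0.2,[-0.007,0.022,0.95],0.001],[0.2,[-0.007,0.022,0.95],0.001]]' |grep -E "pos|force"
python3 -c "
from h import *
go(.5718,-.2045,.048,.227-1.5708)"
```

```text
[ 0.56928479 -0.20273965  0.1915    ]
tool_pos: [0.5723, -0.206, 0.061]
contact_force: [0.7, -1.0, -2.0]
grasp_force: 60.4
t 22.95 pos [ 0.5723 -0.206   0.061 ] psi -1.345 SHIFT [-0.001 -0.013  0.109] ROLL -0.0004 F [ 0.66 -1.02 -2.04] w 0.407 q [-0.47  0.17  1.78  0.    1.18  0.88]
```

```bash
python3 -m pendant '[[0.2,[0.008,-0.008,0.05],0],[0.2,[0.008,-0.008,0.1],0],[0.2,[0.008,-0.008,0.12],0],[0.2,[0.008,-0.008,0.12],0]]' |grep -E "pos|force"
python3 -m pendant '[[0.2,[0,0,0.01],0],[0.2,[0,0,0.02],0],[0.2,[0,0,0.02],0]]' |grep -E "pos|force"
```

```text
tool_pos: [0.5719, -0.2045, 0.0451]
contact_force: [-0.7, -0.4, -1.8]
grasp_force: 60.4
tool_pos: [0.5727, -0.205, 0.0438]
contact_force: [-0.3, -1.1, -1.3]
grasp_force: 60.5
```

```bash
python3 -m pendant '[[0.2,[0,0,0.007],0],[0.2,[0,0,0.007],0]]' |grep -E "pos|contact"
python3 -m pendant '[[0.2,[0,0,0.007],0],[0.2,[0,0,0.007],0]]' |grep -E "pos|contact"
```

```text
tool_pos: [0.5729, -0.2051, 0.0432]
contact_force: [-0.1, -2.1, 0.1]
tool_pos: [0.5731, -0.2055, 0.0429]
contact_force: [-1.4, -2.9, 5.0]
```

```bash
python3 -m pendant '[[0.2,[0,0.006,0],0],[0.2,[0,0.006,0],0]]' |grep -E "pos|contact"
python3 -m pendant '[[0.2,[0,0.002,0.005],0],[0.2,[0,0.002,0.005],0]]' |grep -E "pos|contact"
```

```text
tool_pos: [0.5732, -0.2058, 0.0425]
contact_force: [-0.5, -1.6, 5.3]
tool_pos: [0.5734, -0.206, 0.0422]
contact_force: [-1.0, -1.5, 6.9]
```

```bash
python3 -m pendant '[[0.42,[0,0,0],0],[0.45,[0,0,0],0],[0.5,[0,0,0],0],[0.6,[0,0,0],0],[0.8,[0,0,0],0],[0.9,[0,0,0],0],[0.9,[0,0,0],0]]' |grep -E "pos|contact|width"
python3 -m pendant '[[0.9,[0,0,-0.1],0],[0.9,[0,0,-0.3],0],[0.9,[0,0,-0.6],0],[0.9,[0,0,-1],0],[0.9,[0,0,-1],0],[0.9,[0,0,-1],0]]' |grep -E "pos|contact"
python3 -m pendant '[[0.9,[0,-0.4,-0.1],0],[0.9,[0,-0.8,-0.2],0],[0.9,[0,-1,-0.2],0],[0.9,[0,-1,-0.2],0]]' >/dev/null
python3 -m pendant '[[0.9,[0,-0.4,0],0],[0.9,[0,-0.8,0],0],[0.9,[0,-1,0],0],[0.9,[0,-1,0],0],[0.9,[0,-1,0],0]]' |grep -E "time|pos|contact"
python3 -c "
from h import *
d=grab('scene','scene9.png');e=grab('top','top9.png')
cv2.imwrite('pics/c9.png',np.hstack([cv2.resize(d['img'][220:360,120:260,::-1],(400,400),interpolation=cv2.INTER_CUBIC),cv2.resize(e['img'][140:280,400:540,::-1],(400,400),interpolation=cv2.INTER_CUBIC)]))"
```

```text
tool_pos: [0.5724, -0.2054, 0.0409]
contact_force: [0.3, -0.5, 0.5]
gripper_width: 0.895
tool_pos: [0.5739, -0.2063, 0.1644]
contact_force: [-0.3, 0.5, -0.3]
time: 26.65
tool_pos: [0.5186, 0.0277, 0.1841]
contact_force: [-0.7, -0.8, -0.1]
```

View pics/c9.png

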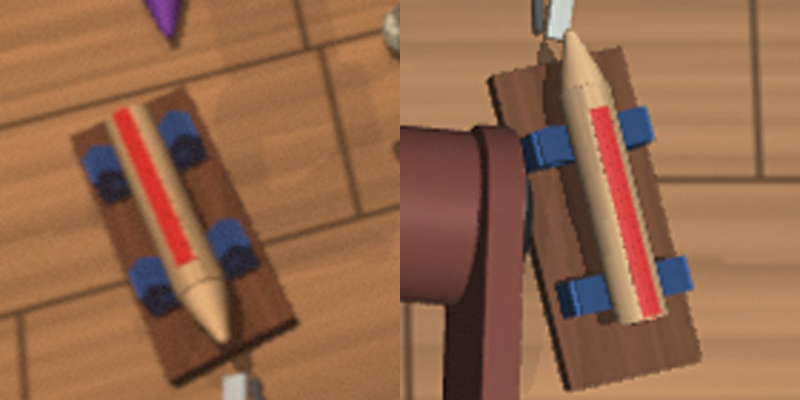

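The rod sits in both notches with red on top: top crop red (602,108) to (650,315), tip (570,30), flat end (638,322). A numeric check before handing in.

Run:
```python
from h import *
d=load('top9.png'); a=np.array([np.cos(.227),np.sin(.227)]); n=np.array([-a[1],a[0]]); c=np.array([.5708,-.2047])
for u,v,o in((459.5,150.5,-.13),(483.3,252.7,.085)):
    w=px2w(d,u,v,.0595)[:2]-c; print('end: along',(w@a+o).round(4),'across',(w@n).round(4))
I=d['img'].astype(int); m=(I[...,0]>140)&(I[...,1]<90)&(I[...,2]<90); m[:, :460]=0; m[:,500:]=0; m[:150]=0;m[260:]=0
vv,uu=np.nonzero(m); w=px2w(d,uu.mean(),vv.mean(),.0775)[:2]-c
print('red centroid (z .0775) along/across',(w@a).round(4),(w@n).round(4),'-> angle rad toward +y',np.arcsin((w@n)/.018).round(3))
ww=np.array([px2w(d,u,v,.0775)[:2]-c for u,v in zip(uu,vv)]); print(np.polyfit(ww@a,ww@n,1), np.ptp(ww@a))
```

```text
end: along 0.0008 across -0.0041
end: along 0.0026 across 0.0017
red centroid (z .0775) along/across -0.0041 -0.0028 -> angle rad toward +y -0.158
[-0.00605644 -0.00286474] 0.15241806360829938
```

```bash
python3 -c "
from plant import manip
print(manip.job_done())"
```

```text
the job is handed in; nothing more can be done
None
```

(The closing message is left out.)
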